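# Close up the parts rack and clamp its sliding leg at the mark

### The job

On the dark grey rack, push the loose white parts box along until it stands flush against the neighbouring box. Then push the rack's spring-loaded sliding leg in until its pointer stands at the mark clip on the rail and, while holding it there, swing the cam lever on the leg fully closed, away from the robot; leave the lever open until the leg is at the mark. Finish still holding the leg at the mark with the lever closed, do not let go, and leave the neighbouring box and the parts lying around where they are.

Things in the scene. Friction and masses are not known exactly. Their poses are not given: they have to be found in the camera images.
- rack_origin (a point): Point on the table under the middle of the dark grey rack, a fixed channel 107 mm wide, 425 long; floor 8 mm thick, side lips 4 thick, 22 high. Its axes are also those of the boxes, leg and mark: y along the channel to the 65 mm high end wall at the boxes' end (inner face at y = 175 mm), x across, away from the robot.
- neighbour_c (a point): Centre (half-way up) of the white parts box with three small pistons that stands against the rack's end wall: 95 mm (x) by 75 (y) by 50 high, walls 4 mm, 0.5 kg, loose on the rack floor.
- loose_box_c (a point): Centre (half-way up) of the white parts box with bolts, same size, about 0.35 kg, loose on the rack floor between neighbour and leg, 20 to 40 mm short of the neighbour. The channel guides it (2 mm play each side). Flush, its centre is 75 mm from the neighbour's, towards -y.
- leg: Light grey metal sliding end leg; it slides only along the rack's y, 133 mm. Origin: at table height under the outer (-y) face of its upright plate. A spring pushes it outwards (-y), 4.5 N at the start (fully out), about 7 N at the mark, plus 1 N friction; let go, it springs back, even with the lever closed.
- leg_face (a point): Point on the outer (-y) face of the leg's upright plate, 53 mm above the table, level with the leg's origin. The plate is 10 mm thick, reaches from x = -90 to +50 mm and from 28 to 78 mm above the table. On its outer side a low ledge 92 mm wide, top 21 mm above the table, reaches 120 mm out to -y and carries the cam lever.
- leg_pointer (a point): Tip of the small pointer on the leg's far side, with a thin dark line; at x = 58, y = -30, z = 26 mm in the leg's frame. The leg is at its length when the pointer is level with the mark along the rack's y.
- mark (a point): The length mark: the dark line on the small steel clip (26 by 20 mm) tight on the rack's far lip, 58 mm from the middle line, 26 mm above the table. It stands 90 to 120 mm further in (+y) than the pointer at the start. With the leg at the mark at least 12 mm stay free between its plate and the flush box.
- lever (a joint): Angle of the cam lever on the leg's ledge, rad: 0 fully open (leaning to -x), 0.64 fully closed (at its stop, leaning to +x); starts at 0 to 0.1. It turns about an upright pin at x = 0, y = -100 mm in the leg's frame and points to the plate, leaning (0.32 - value) rad to -x. Stiff (about 3 N at the paddle); stays where left.
- lever_paddle (a point): Middle of the upright black paddle at the lever's end, 75 mm from the pin, 53 mm above the table: 8 mm thick, from 57 to 93 mm from the pin, from 28 to 74 mm above the table; it passes 7 mm from the plate. A finger against the plate, on the paddle's -x side, closes it by moving along the plate in +x.
- drum_cover_c (a point): Bystander, to be left alone: loose cast round cover, 132 mm across, 42 mm high. Point at its middle.
- piston_c (a point): Bystander, to be left alone: loose piston, 52 mm across, 54 mm high. Point at its middle.
- bearing_c (a point): Bystander, to be left alone: loose bearing ring, 52 mm across, 14 mm high. Point at its middle.
- spanner_c (a point): Bystander, to be left alone: loose spanner, 160 mm long, lying flat. Point at its middle.
- carburettor_c (a point): Bystander, to be left alone: loose small carburettor with brass cap, 50 mm wide, about 54 mm high. Point at its middle.
- gear_c (a point): Bystander, to be left alone: loose gear wheel, 72 mm across, 24 mm high. Point at its middle.
- oil_tin_c (a point): Bystander, to be left alone: loose grey tin, 60 mm across, 85 mm high. Point at its middle.
Things that resemble listed ones, but are neither listed nor needed, are in the scene too. Leave any orange look-alike of the part that bears loose_box_c alone. Leave any orange look-alike of the part that bears neighbour_c alone.

How it is judged (in metres and radians):
On the way, in this order (a step that is already met when the one before it is completed fails the run):
1. the loose box stands flush against its neighbour (y of loose_box_c in the frame of neighbour_c above -0.0785 m and distance between loose_box_c and neighbour_c below 0.08 m and angle between the y axis of loose_box_c and the y axis of neighbour_c, either way round below 0.08 rad and angle between loose_box_c's own z axis and vertical below 0.06 rad), for 0.2 s.
2. the leg is held at the mark, lever still open (y of leg_pointer in the frame of mark between -0.005 and 0.005 m and contact force between any of the fingers, the arm and leg above 2 N and value of joint lever below 0.35 rad), for 0.2 s.
3. the lever is closed while the leg is held at the mark (y of leg_pointer in the frame of mark between -0.005 and 0.005 m and contact force between any of the fingers, the arm and leg above 2 N and value of joint lever above 0.55 rad), for 0.2 s.
At the end, for the whole second after the job is handed in: The boxes are flush (gap under 3.5 mm, square to each other and flat), the leg's pointer is within 5 mm of the mark along the rack, the robot pushes on the leg with more than 2 N and keeps it still, and the lever is closed (beyond 0.55 rad of 0.64) (all of step 1 and all of step 3 and linear speed of leg below 0.01 m/s); the arm keeps its last pose, push and grip.
It fails at once if the lever is swung past half-way, or stands so, with the leg more than 8 mm off the mark (value of joint lever above 0.35 rad and (y of leg_pointer in the frame of mark below -0.008 m or y of leg_pointer in the frame of mark above 0.008 m)).
It fails at once if the neighbouring box is moved more than 12 mm (distance of neighbour_c from where it was at the start of the episode above 0.012 m).
It fails at once if a part lying around is moved more than 25 mm (distance of any of drum_cover_c, piston_c, bearing_c, spanner_c, carburettor_c, gear_c, oil_tin_c from where it was at the start of the episode above 0.025 m).
It also fails if it takes over 48 s, if anything falls off the work surface, if the arm or the gripper's body presses on something with over 40 N, if the wrist force passes 120 N, or if a joint passes its speed limit or range.

### The arm

A 6-joint arm with a two-finger parallel gripper is mounted at the origin on the work surface. World frame = base frame: x ahead of the robot, y to its left, z up, the work surface at z = 0. Lengths are in mm, angles in rad, forces in N, time in s.
With the tool pointing down it reaches from about 275 to 750 mm from the base axis. Payload 10.2 kg.
Tool frame: the origin (TCP) lies midway between the tips of the shut fingers; the grasp point (between the pads) lies 19 mm behind it; z points along the fingers, y is the direction in which the jaws open and shut (so a half turn about z gives the same grasp; the last joint's range is limited). The gripper opens to 85 mm and grips with 20 to 120 N. Pads are 22 mm wide; open, the fingers measure 114 mm over their backs; the gripper's body (76 mm by 85 mm) begins 54 mm behind the grasp point. The pads swing forward as they close: fully open they stand 13 mm farther back than shut.
Start: joints at [0.981, 0.313, 1.498, -0, 1.331, -0.223], TCP at [188.294, 490.078, 231.294] pointing down, gripper open.
Joint ranges: [-2.94, 2.94], [-0.97, 2.17], [0.19, 2.56], [-1.23, 4.37], [0.02, 3.11], [-2.88, 2.88]. Speed limits (rad/s): [2.39, 2.39, 3.01, 3.14, 3.14, 3.14].

### API

Orientations are given as a unit quaternion [x, y, z, w].
In Python, from workcell import env gives the robot as it stands. The module is installed in compiled form; this text tells all that it offers.
- The arm moves only by the tool jog_arm, never from a script. Its argument "motion" is a list of rows, each a list of 7 numbers: the shift along the tool's x, y, z in units of 30 mm (1.0 is 30 mm), then the turn, a rotation vector about the tool's x, y, z in units of 6 degrees (1.0 is 6 degrees), then the opening, from 0 (shut) to 1 (fully open). A call has 1 to 12 rows; each row shifts and turns the pose as measured when the row begins, along the tool's axes as they then stand; what a row does not reach is not made up. A row lasts 1/10 s, in which the tool goes at most 50 mm and 8.59 degrees, less where a joint would pass 70% of its speed; a pose out of reach is approached as far as the arm can. A call is refused whole if a number of a shift passes 1 or a number of a turn 1, either way. A call with a gripper value outside its range is refused whole. The fingers move at their own pace and stop on an object; "force" is the grip in N (left out, the last holds). Time passes only in rows, so rows that do not move let the fingers close. It gives the time, the measured TCP pose, the force and the opening at its end, in the units of the state.
- env.state(): the state, without advancing time (a new reading comes with each control period).
- env.read_camera(name): name is "scene" or "side" or "wrist"; returns (picture, depth): 420x560x3 uint8, red, green, blue; 420x560 float32, mm along the optical axis (not along the pixel's ray), 0 where there is no reading.
- env.camera_info(name): a dict with "mtx" (3x3 intrinsics, pixels), "R" (3x3) and "t" (3): a world point X has camera coordinates R X + t. Camera axes: x right, y down, z forward; pixel columns grow to the right and rows downward; lengths in mm; the calibration is good to about 2 mm. A picture is of the moment at which its call begins: read the wrist's pose just before it. camera_info takes no time and is no camera call; for the wrist camera it gives the pose at the moment of the call.
- env.job_done(): hands the job in, once; it reports no verdict.
The state is a dict: "time": time; "joints": joint angles; "qd": joint speeds; "tau": joint torques, N m; "ee_pos": TCP position; "tool_rot": TCP orientation; "contact_force": force on the tool from outside, world axes, zero at the start; "ft_torque": the same for the moment, N m; "finger_gap": finger opening in mm.
Only numpy, scipy, OpenCV 4.12 (cv2) and the standard library are available. Lean on these libraries where they do the work, as an engineer would, in place of code of your own. Each camera call takes 0.05 s, during which the arm holds its last target.

## Working session

There is one attempt and no reset: what is moved stays moved. The work goes in short steps, Python scripts to look and compute and a tool call to move; the robot and the scene stay as the last step left them, time stands still between calls to the robot, and variables do not carry over. Pictures are saved under pics/ and viewed, and the job is handed in when it is done.

Besides the shell and the picture viewer there is one more tool, called after "Call:" as name([rows], argument=value, ...), one row to a line, values as JSON. jog_arm: Moves the arm, as the interface text tells. Its arguments: {"type":"object","properties":{"motion":{"type":"array","items":{"type":"array","items":{"type":"number"}}},"force":{"type":"number"}},"required":["motion"]}

```bash
mkdir -p pics
cat > h.py <<'E'
from workcell import env
import numpy as np, cv2
def snap(n,f):
    info=env.camera_info(n); im,d=env.read_camera(n)
    cv2.imwrite('pics/%s.png'%f,im[:,:,::-1]); np.savez('pics/%s.npz'%f,im=im,d=d,mtx=info['mtx'],R=info['R'],t=info['t'])
    return im,d,info
def load(f): return np.load('pics/%s.npz'%f)
def pt(z,u,v):  # depth point
    K=z['mtx'];d=float(np.median(z['d'][v-1:v+2,u-1:u+2]))
    c=np.linalg.inv(K)@np.array([u,v,1.])*d
    return z['R'].T@(c-z['t'])
def ray(z,u,v,h):
    c=z['R'].T@(np.linalg.inv(z['mtx'])@np.array([u,v,1.])); o=-z['R'].T@z['t']
    return o+c*(h-o[2])/c[2]
def proj(z,X):
    c=z['R']@np.array(X,float)+z['t']; p=z['mtx']@c; return p[:2]/p[2]
E
python3 - <<'E'
from h import *
for n in('scene','side','wrist'):
    snap(n,n+'0')
print(env.state())
E
```

```text
{'time': 0.15, 'joints': array([ 9.80624591e-01,  3.13332200e-01,  1.49823353e+00,  8.24077238e-06,
        1.33097851e+00, -2.23371871e-01]), 'qd': array([-0.00101932, -0.00167592, -0.00247802, -0.0003252 , -0.00023323,
       -0.00115405]), 'tau': array([ 1.79700462e-03, -4.12368500e+01, -2.59796834e+01, -1.52995149e-04,
        3.22119267e-03,  2.80128688e-06]), 'ee_pos': array([188.17504962, 489.92730361, 230.87197408]), 'tool_rot': array([ 1.82374477e-01,  9.83229029e-01, -4.35389429e-04, -1.91922700e-04]), 'contact_force': array([-0.64527488, -0.24907605,  0.61664003]), 'ft_torque': array([ 0.03932572, -0.00375639,  0.01897137]), 'finger_gap': 85.08183670021891}
```

View pics/scene0.png

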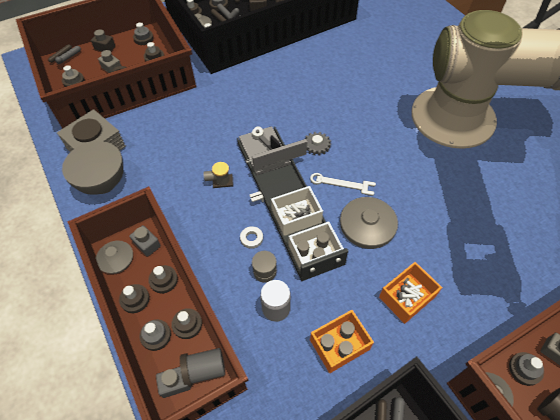

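View pics/side0.png

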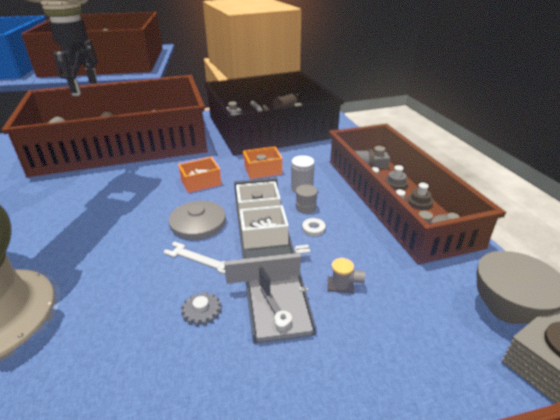

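View pics/wrist0.png

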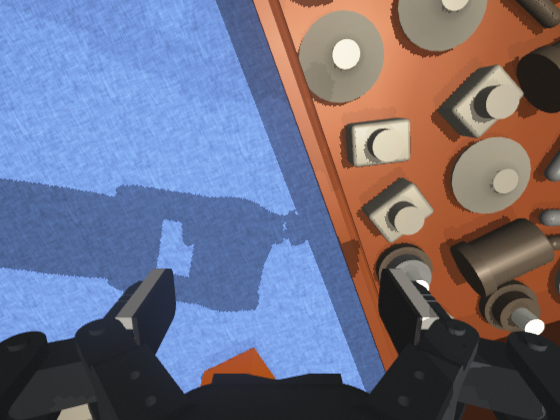

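Scene: the rack runs from the leg (260,140) to the end wall (320,262). The loose box is at (297,210), the neighbour at (317,245) and the clip at (257,197). I'll zoom in on both views.

Run:
```python
from h import *
s=load('scene0');d=load('side0')
a=cv2.resize(s['im'][115:285,190:360][:,:,::-1],None,fx=3.5,fy=3.5,interpolation=cv2.INTER_CUBIC);cv2.imwrite('pics/sz.png',a)
a=cv2.resize(d['im'][170:345,210:370][:,:,::-1],None,fx=3.4,fy=3.4,interpolation=cv2.INTER_CUBIC);cv2.imwrite('pics/dz.png',a)
for n,z in(('scene',s),('side',d)): print(n,-z['R'].T@z['t'],z['mtx'][0,0])
```

```text
scene [842.10125257 544.63299695 914.80267892] 456.53561946201137
side [ 372.39817924 -607.47044582  562.99247805] 396.9725060662104
```

View pics/sz.png

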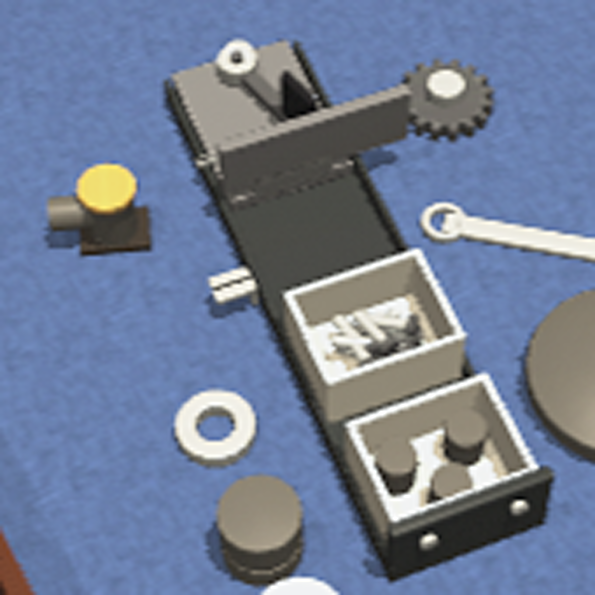

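View pics/dz.png

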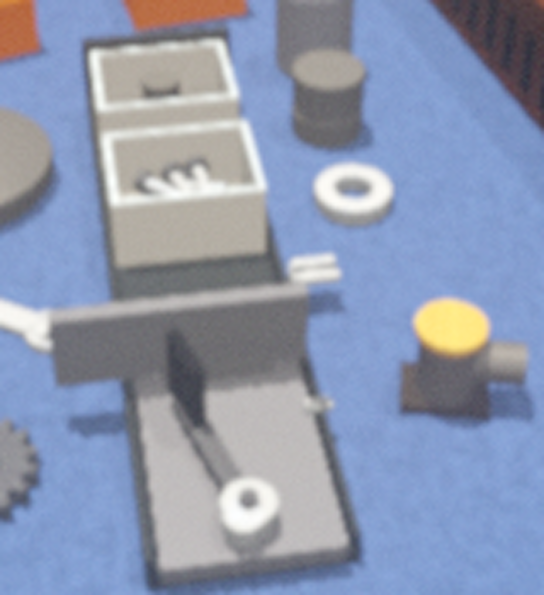

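Run:
```python
from h import *
s=load('scene0');d=load('side0')
np.set_printoptions(precision=1,suppress=True)
def S(u,v,h,t): print('S',t,ray(s,190+(u+.5)/3.5-.5,115+(v+.5)/3.5-.5,h))
def D(u,v,h,t): print('D',t,ray(d,210+(u+.5)/3.4-.5,170+(v+.5)/3.4-.5,h))
for p,t in(((286,293),'L +x-y'),((418,252),'L -x-y'),((465,335),'L -x+y'),((328,385),'L +x+y'),((345,425),'N +x-y'),((487,377),'N -x-y'),((538,465),'N -x+y')): S(*p,58,t)
for p,t in(((105,197),'L -x-y'),((266,183),'L +x-y'),((248,120),'L+x+y'),((100,130),'L-x+y'),((95,109),'N-x-y'),((240,95),'N+x-y'),((90,50),'N-x+y'),((228,40),'N +x+y')): D(*p,58,t)
S(392,532,65,'wall +x');S(550,470,65,'wall -x')
S(236,287,26,'mark tip line');S(208,160,26,'pointer')
D(318,268,26,'mark');D(318,403,26,'pointer')
S(218,150,78,'plate +x');S(408,85,78,'plate -x')
D(308,287,78,'plate+x');D(50,312,78,'plate -x')
S(237,55,40,'pin');D(249,500,40,'pin')
S(168,82,22,'rack far corner');S(298,42,22,'rack near corner')
D(152,585,22,'near');D(358,560,22,'far')
S(285,72,74,'paddle top')
S(447,95,24,'gear');S(425,215,5,'spanner ring')
```

```text
S L +x-y [580.   21.4  58. ]
S L -x-y [488.8  36.5  58. ]
S L -x+y [496.9 107.   58. ]
S L +x+y [591.   95.5  58. ]
S N +x-y [596.2 125.6  58. ]
S N -x-y [501.8 140.3  58. ]
S N -x+y [509.  208.2  58. ]
D L -x-y [482.5  42.6  58. ]
D L +x-y [581.   26.8  58. ]
D L+x+y [590.9  96.   58. ]
D L-x+y [494.8 114.   58. ]
D N-x-y [496.8 139.3  58. ]
D N+x-y [594.6 126.3  58. ]
D N-x+y [509.2 214.9  58. ]
D N +x+y [607.6 198.1  58. ]
S wall +x [610.6 205.1  65. ]
S wall -x [507.4 217.4  65. ]
S mark tip line [597.  -19.3  26. ]
S pointer [ 562.7 -126.    26. ]
D mark [598.  -23.5  26. ]
D pointer [ 560.4 -127.9   26. ]
S plate +x [569.2 -91.1  78. ]
S plate -x [428.6 -76.2  78. ]
D plate+x [565.7 -93.2  78. ]
D plate -x [429.1 -71.7  78. ]
S pin [ 503.1 -192.2   40. ]
D pin [ 501.9 -190.8   40. ]
S rack far corner [ 552.9 -209.4   22. ]
S rack near corner [ 450.3 -195.8   22. ]
D near [ 447.5 -211.2   22. ]
D far [ 545.6 -226.1   22. ]
S paddle top [ 494.8 -132.6   74. ]
S gear [382.3 -93.7  24. ]
S spanner ring [445.7 -20.    5. ]
```

The rack axis comes out at about 0.14 rad, with x̂=(0.990,-0.140), ŷ=(0.140,0.990) and origin ≈(534,33). The box gap is about 27 mm and the leg has about 110 mm to travel. First I'll turn the tool so that tool x = rack y and tool y = rack x, and shut the fingers.

Call:
jog_arm([
  [0, 0, 0, 0, 0, 1, 0],
  [0, 0, 0, 0, 0, 1, 0],
  [0, 0, 0, 0, 0, 1, 0],
  [0, 0, 0, 0, 0, 1, 0],
  [0, 0, 0, 0, 0, 1, 0],
  [0, 0, 0, 0, 0, 1, 0],
  [0, 0, 0, 0, 0, 1, 0],
  [0, 0, 0, 0, 0, 1, 0],
  [0, 0, 0, 0, 0, 1, 0],
  [0, 0, 0, 0, 0, 1, 0],
  [0, 0, 0, 0, 0, 1, 0],
  [0, 0, 0, 0, 0, 1, 0],
], force=60)

```text
time: 1.35
ee_pos: [187.3, 488.6, 227.7]
tool_rot: [0.743, 0.67, -0.004, 0.001]
contact_force: [0.5, 0.8, -0.7]
finger_gap: 0.1
```

```bash
cat >> h.py <<'E'
from scipy.spatial.transform import Rotation as Ro
O=np.array([533.6,32.9,0]);TH=0.14
def XY(): 
    return np.array([[np.cos(TH),-np.sin(TH),0],[np.sin(TH),np.cos(TH),0],[0,0,1.]]) # rows: xhat,yhat,z
def rk(p): return XY()@(np.array(p)-O)
def st(goal=None):
    s=env.state();R=Ro.from_quat(s['tool_rot']).as_matrix()
    np.set_printoptions(precision=2,suppress=True)
    print('t',s['time'],'rack',rk(s['ee_pos']),'F rack',XY()@s['contact_force'],'gap',s['finger_gap'])
    Rt=np.stack([XY()[1],XY()[0],[0,0,-1.]],1)
    print('turn units',(Ro.from_matrix(R.T@Rt)).as_rotvec(degrees=True)/6)
    if goal is not None:
        w=XY().T@np.array(goal,float)+O; print('shift units',R.T@(w-s['ee_pos'])/30)
E
python3 -c "
from h import *
st((0,-45,150))"
```

```text
t 1.35 rack [-406.51  402.95  227.68] F rack [ 0.34  0.86 -0.7 ] gap 0.055794673009052935
turn units [-0.04  0.07  0.35]
shift units [-15.4   13.     2.65]
```

Call:
jog_arm([
  [0, 0, 0, 0, 0, 0.35, 0],
  [-1, 0.85, 0, 0, 0, 0, 0],
  [-1, 0.85, 0, 0, 0, 0, 0],
  [-1, 0.85, 0, 0, 0, 0, 0],
  [-1, 0.85, 0, 0, 0, 0, 0],
  [-1, 0.85, 0, 0, 0, 0, 0],
  [-1, 0.85, 0, 0, 0, 0, 0],
  [-1, 0.85, 0, 0, 0, 0, 0],
  [-1, 0.85, 0, 0, 0, 0, 0],
  [-1, 0.85, 0, 0, 0, 0, 0],
  [-1, 0.85, 0, 0, 0, 0, 0],
  [-1, 0.85, 0, 0, 0, 0, 0],
])

```text
time: 2.55
ee_pos: [422.5, 110.2, 227.2]
tool_rot: [0.754, 0.657, -0.005, 0.001]
contact_force: [1.0, 0.9, 0.3]
finger_gap: -0.0
```

```bash
python3 -c "
from h import *
st((0,-45,150))"
```

```text
t 2.55 rack [-120.75   61.    227.24] F rack [0.91 1.   0.28] gap -0.04144204476292646
turn units [-0.05  0.09  0.03]
shift units [-3.52  4.03  2.58]
```

Call:
jog_arm([
  [-0.9, 1, 0.2, 0, 0, 0, 0],
  [-0.9, 1, 0.5, 0, 0, 0, 0],
  [-0.9, 1, 0.5, 0, 0, 0, 0],
  [-0.9, 1, 0.5, 0, 0, 0, 0],
  [0, 0, 0, 0, 0.1, 0, 0],
  [0, 0, 0, 0, 0, 0, 0],
])

```text
time: 3.15
ee_pos: [530.9, -23.7, 173.6]
tool_rot: [0.756, 0.655, -0.001, -0.003]
contact_force: [-1.0, 0.4, 0.3]
finger_gap: 0.1
```

```bash
python3 -c "
from h import *
st((0,-45,26))
snap('wrist','w1')"
```

```text
t 3.15 rack [  5.24 -56.39 173.57] F rack [-1.08  0.27  0.32] gap 0.08550657822650609
turn units [-0.06 -0.02 -0.03]
shift units [ 0.37 -0.15  4.92]
```

View pics/w1.png

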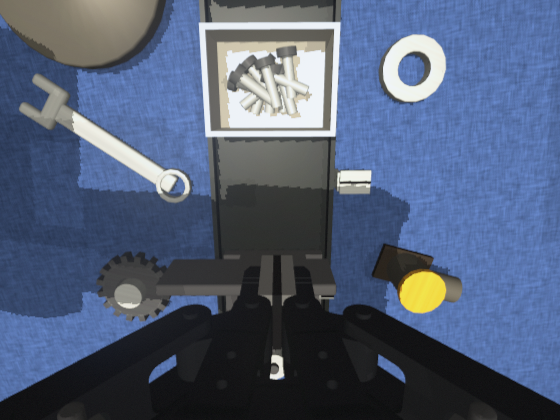

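Wrist view: the loose box spans (203-339, 23-136), the mark line is at (355,182) and the pointer at (328,297). The plate's inner top edge is near row 260.

Run:
```python
from h import *
w=load('w1')
np.set_printoptions(precision=1,suppress=True)
print('cam',rk(-w['R'].T@w['t']))
for t,u,v,h in(('mark l',342,182,26),('mark r',369,183,26),('ptr',328,297,26),('box r left',206,136,58),('box r right',337,134,58),('box f left',203,24,58),('box f right',338,23,58),('plate tl',165,260,78),('plate tr',333,256,78),('rack lip L',213,230,22),('lip R',333,230,22)): print(t,rk(ray(w,u,v,h)))
a=cv2.resize(w['im'][160:320,290:400][:,:,::-1],None,fx=5,fy=5,interpolation=cv2.INTER_CUBIC);cv2.imwrite('pics/w1z.png',cv2.resize(a,None,fx=.74,fy=.74))
```

```text
cam [  6.1  16.  317.1]
mark l [ 60.2 -44.7  26. ]
mark r [ 83.3 -45.6  26. ]
ptr [  52.7 -155.1   26. ]
box r left [-47.1  -3.5  58. ]
box r right [48.8 -2.3 58. ]
box f left [-44.7  70.4  58. ]
box f right [46.1 70.7 58. ]
plate tl [-79.3 -93.3  78. ]
plate tr [ 46.7 -90.1  78. ]
rack lip L [-53.1 -89.5  22. ]
lip R [ 55.1 -89.5  22. ]
```

View pics/w1z.png

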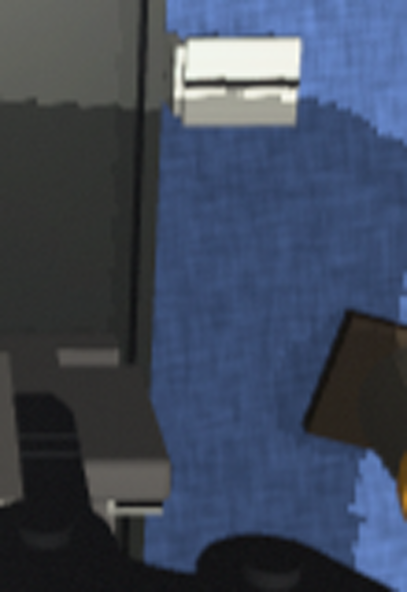

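Call:
jog_arm([
  [0.2, -0.15, 1, 0, 0, 0, 0],
  [0.17, 0, 1, 0, 0, 0, 0],
  [0, 0, 1, 0, 0, 0, 0],
  [0, 0, 1, 0, 0, 0, 0],
  [0, 0, 0.8, 0, 0, 0, 0],
  [0, 0, 0, 0, 0, 0, 0],
  [0, 0, 0, 0, 0, 0, 0],
])

```text
time: 3.9
ee_pos: [526.7, -4.6, 31.6]
tool_rot: [0.753, 0.658, 0.001, 0.001]
contact_force: [-0.3, -0.1, 0.2]
finger_gap: -0.0
```

```bash
python3 -c "
from h import *
st((0,14,26))"
```

```text
t 3.9 rack [ -1.56 -38.07  31.61] F rack [-0.31 -0.15  0.17] gap -0.002282689141192502
turn units [ 0.04 -0.    0.06]
shift units [1.74 0.06 0.19]
```

Call:
jog_arm([
  [0.3, 0, 0.15, 0, 0, 0.05, 0],
  [0.3, 0, 0, 0, 0, 0, 0],
  [0.15, 0, 0, 0, 0, 0, 0],
  [0.15, 0, 0, 0, 0, 0, 0],
  [0.15, 0, 0, 0, 0, 0, 0],
  [0.15, 0, 0, 0, 0, 0, 0],
  [0.15, 0, 0, 0, 0, 0, 0],
  [0.15, 0, 0, 0, 0, 0, 0],
])

```text
time: 4.7
ee_pos: [535.2, 43.7, 31.4]
tool_rot: [0.754, 0.657, 0.003, 0.004]
contact_force: [-0.5, -1.3, -1.7]
finger_gap: -0.1
```

```bash
python3 -c "
from h import *
st((0,14,28))"
```

```text
t 4.7 rack [ 0.04 10.89 31.39] F rack [-0.31 -1.35 -1.7 ] gap -0.08988651699537772
turn units [0.1  0.01 0.02]
shift units [ 0.1  -0.    0.11]
```

Call:
jog_arm([
  [0.1, 0, 0, 0, 0, 0, 0],
  [0.1, 0, 0, 0, 0, 0, 0],
])

```text
time: 4.9
ee_pos: [535.9, 48.1, 31.2]
tool_rot: [0.754, 0.657, 0.001, 0.006]
contact_force: [-5.5, -32.5, 1.9]
finger_gap: 0.2
```

```bash
python3 -c "
from h import *
st((0,14,28));snap('side','d2');snap('scene','s2')
s=load('s2');d=load('d2')
a=cv2.resize(s['im'][165:285,240:360][:,:,::-1],None,fx=4,fy=4);b=cv2.resize(d['im'][170:270,210:310][:,:,::-1],None,fx=3,fy=4.8)
cv2.imwrite('pics/z2.png',np.hstack([a,b]))"
```

```text
t 4.9 rack [ 0.18 15.37 31.24] F rack [ -0.93 -32.97   1.89] gap 0.18237604304770766
turn units [0.1  0.05 0.03]
shift units [-0.05 -0.01  0.11]
```

View pics/z2.png

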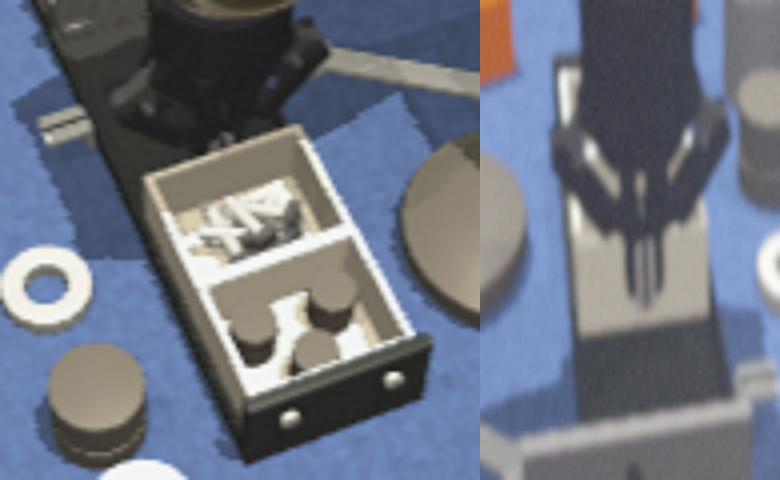

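Both boxes are flush and the reaction was 33 N against the end wall. I'll back off, lift and cross over the plate.

Call:
jog_arm([
  [-0.3, 0, 0, 0, 0, 0, 0],
  [-0.6, 0, 0, 0, 0, 0, 0],
  [-0.3, 0, -1, 0, 0, 0, 0],
  [0, 0, -1, 0, 0, 0, 0],
  [0, 0, -1, 0, 0, 0, 0],
  [-0.8, -0.4, -0.8, 0, 0, 0, 0],
  [-1, -0.4, 0, 0, 0, 0, 0],
  [-1, -0.4, 0, 0, 0, 0, 0],
  [-1, -0.4, 0, 0, 0, 0, 0],
  [-0.5, -0.4, 0, 0, 0, 0, 0],
  [0, 0, 0, 0, 0, 0, 0],
])

```text
time: 6.1
ee_pos: [450.9, -111.7, 151.4]
tool_rot: [0.754, 0.657, 0.005, 0.007]
contact_force: [0.9, 0.6, -0.5]
finger_gap: 0.3
```

```bash
python3 -c "
from h import *
st((-65,-155,38));snap('wrist','w3')
snap('scene','s3')
z=load('s3')
cv2.imwrite('pics/s3z.png',cv2.resize(z['im'][115:285,190:360][:,:,::-1],None,fx=3.5,fy=3.5))"
```

```text
t 6.1 rack [ -61.76 -154.75  151.4 ] F rack [ 0.83  0.77 -0.46] gap 0.25884222759847064
turn units [0.15 0.02 0.02]
shift units [-0.   -0.17  3.78]
```

View pics/w3.png

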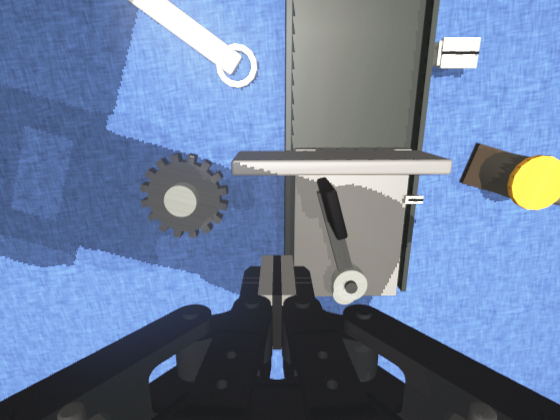

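View pics/s3z.png

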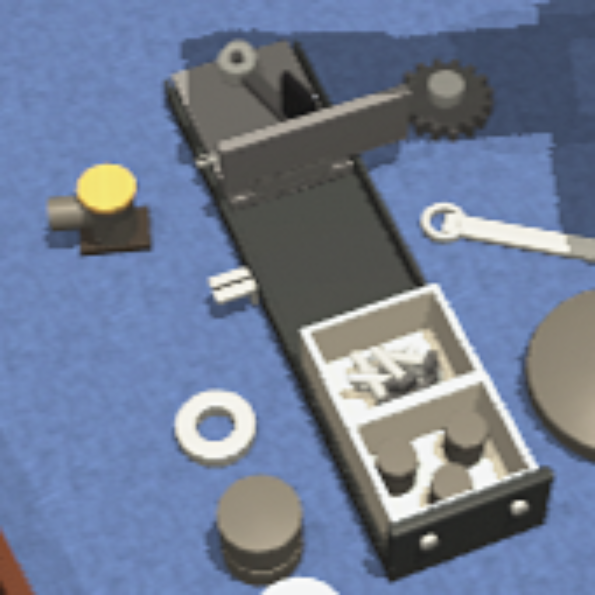

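Boxes remain flush. The wrist picture shows the mark line at (461,52), the pointer at about (414,200), the paddle at (333,208), and plate top rows 160-174.

Run:
```python
from h import *
w=load('w3')
a=cv2.resize(w['im'][20:220,390:490][:,:,::-1],None,fx=3,fy=3,interpolation=cv2.INTER_CUBIC)
b=cv2.resize(w['im'][185:215,395:430][:,:,::-1],None,fx=12,fy=12,interpolation=cv2.INTER_CUBIC)
c=np.zeros((600,720,3),np.uint8);c[:,:300]=a;c[:360,300:]=b;cv2.imwrite('pics/w3z.png',c)
for t,u,v,h in(('mark',461,52,26),('ptr',414,200,26),('plate outer top L',233,174,78),('plate outer top R',450,174,78),('pad tip',322,181,74),('pad base',342,237,74),('pin',350,287,40),('gear',185,195,24)): print(t,rk(ray(w,u,v,h)))
```

```text
mark [ 72.31049574 -43.89239186  26.        ]
ptr [  51.16590418 -153.70681397   26.        ]
plate outer top L [ -88.15647933 -122.61770789   78.        ]
plate outer top R [  49.9050967  -122.67132987   78.        ]
pad tip [ -31.1045875 -127.9922466   74.       ]
pad base [ -15.87453071 -166.87114986   74.        ]
pin [   0.71382132 -223.99860144   40.        ]
gear [-132.96113075 -149.78684675   24.        ]
```

View pics/w3z.png

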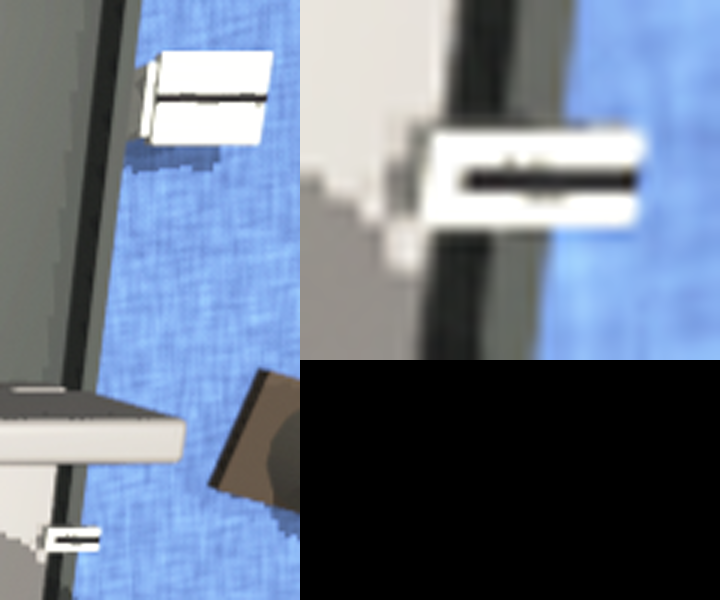

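Both line marks agree, giving a travel of about 109.5 mm. I'm descending behind the plate on the −x side.

Call:
jog_arm([
  [0, -0.15, 1, 0.1, 0, 0, 0],
  [0, 0, 1, 0, 0, 0, 0],
  [0, 0, 1, 0, 0, 0, 0],
  [0, 0, 0.8, 0, 0, 0, 0],
  [0, 0, 0, 0, 0, 0, 0],
  [0, 0, 0, 0, 0, 0, 0],
])

```text
time: 6.8
ee_pos: [453.7, -106.3, 35.1]
tool_rot: [0.752, 0.659, 0.003, 0.005]
contact_force: [1.0, 0.7, 0.5]
finger_gap: -0.0
```

```bash
python3 -c "
from h import *
st((-65,-137,38))"
```

```text
t 6.8 rack [ -59.72 -148.98   35.13] F rack [0.91 0.79 0.49] gap -0.02588143716815343
turn units [0.11 0.02 0.09]
shift units [ 0.4  -0.17 -0.1 ]
```

Call:
jog_arm([
  [0.3, -0.15, -0.08, 0.1, 0, 0.1, 0],
  [0.3, 0, 0, 0, 0, 0, 0],
  [0.4, 0, 0, 0, 0, 0, 0],
  [0.4, 0, 0, 0, 0, 0, 0],
  [0.4, 0, 0, 0, 0, 0, 0],
  [0.4, 0, 0, 0, 0, 0, 0],
  [0.4, 0, 0, 0, 0, 0, 0],
  [0.4, 0, 0, 0, 0, 0, 0],
  [0.3, 0, 0, 0, 0, 0, 0],
])

```text
time: 7.7
ee_pos: [465.4, -7.8, 43.3]
tool_rot: [0.753, 0.659, -0.003, 0.008]
contact_force: [-2.0, -8.3, -6.4]
finger_gap: -0.2
```

```bash
python3 -c "
from h import *
st((-65,-25,38))"
```

```text
t 7.7 rack [-61.88 -49.83  43.35] F rack [-0.8  -8.49 -6.44] gap -0.18506841410554628
turn units [0.07 0.14 0.07]
shift units [ 0.83 -0.1   0.17]
```

Call:
jog_arm([
  [0.3, -0.1, 0.1, 0.05, 0.1, 0.05, 0],
  [0.3, 0, 0.05, 0, 0, 0, 0],
  [0.1, 0, 0, 0, 0, 0, 0],
  [0, 0, 0, 0, 0, 0, 0],
])

```text
time: 8.1
ee_pos: [468.0, 13.0, 43.0]
tool_rot: [0.752, 0.659, -0.001, 0.007]
contact_force: [-1.4, -6.3, -5.3]
finger_gap: -0.3
```

```bash
python3 -c "
from h import *
st((-65,-25,38));snap('wrist','w4');snap('side','d4');st()"
```

```text
t 8.1 rack [-62.21 -28.83  42.99] F rack [-0.56 -6.4  -5.35] gap -0.2901350410775855
turn units [0.1  0.1  0.07]
shift units [ 0.13 -0.09  0.16]
t 8.2 rack [-62.18 -28.98  43.05] F rack [-1.68 -6.5  -3.11] gap 0.024200052376889575
turn units [0.1  0.1  0.07]
```

View pics/w4.png

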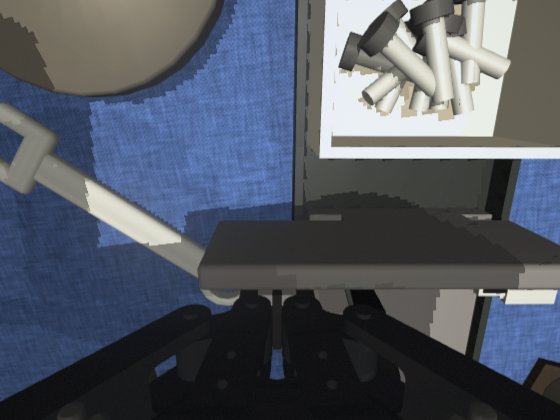

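View pics/d4.png

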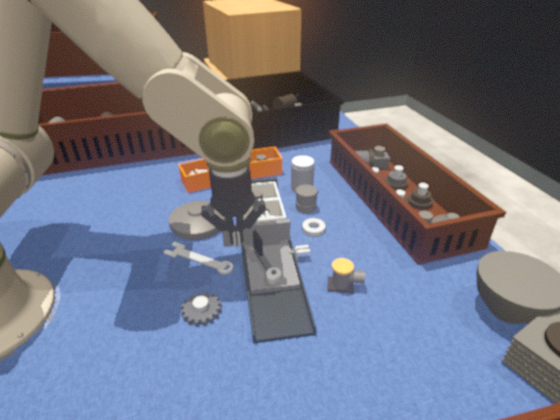

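Run:
```python
from h import *
w=load('w4');d=load('d4')
a=cv2.resize(w['im'][270:320,465:560][:,:,::-1],None,fx=7,fy=7,interpolation=cv2.INTER_CUBIC)
b=cv2.resize(d['im'][230:270,270:330][:,:,::-1],None,fx=6,fy=6,interpolation=cv2.INTER_CUBIC)
c=np.zeros((600,665,3),np.uint8);c[:350]=a;c[350:590,:360]=b;cv2.imwrite('pics/w4z.png',c)
```

```text
(no output)
```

View pics/w4z.png

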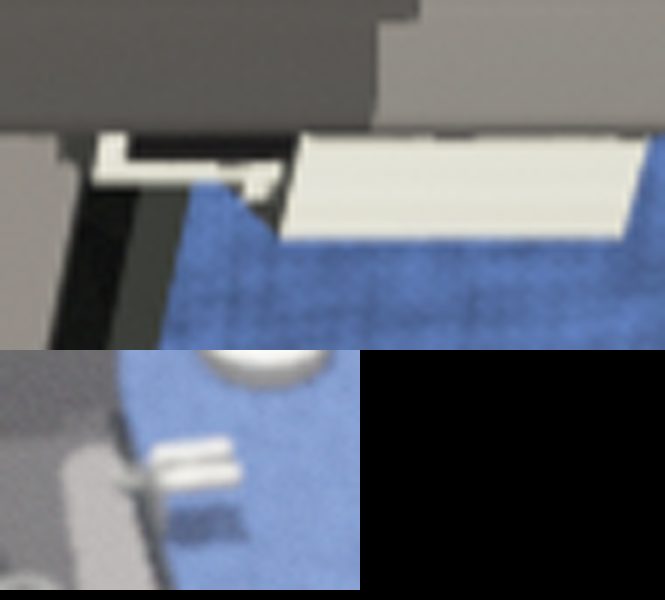

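The pointer is still about 4-5 mm short of the line. I'll nudge it in.

Call:
jog_arm([
  [0.08, 0, 0.05, 0.1, 0.1, 0.05, 0],
  [0.1, 0, 0, 0, 0, 0, 0],
  [0, 0, 0, 0, 0, 0, 0],
])

```text
time: 8.5
ee_pos: [468.9, 17.4, 43.9]
tool_rot: [0.753, 0.658, -0.001, 0.002]
contact_force: [-1.3, -6.0, -4.9]
finger_gap: -0.1
```

Run:
```python
from h import *
st((-65,-25,38));snap('wrist','w5');snap('side','d5');st()
w=load('w5');d=load('d5')
a=cv2.resize(w['im'][270:320,465:560][:,:,::-1],None,fx=7,fy=7,interpolation=cv2.INTER_CUBIC)
b=cv2.resize(d['im'][235:265,280:325][:,:,::-1],None,fx=8,fy=8,interpolation=cv2.INTER_CUBIC)
c=np.zeros((600,665,3),np.uint8);c[:350]=a;c[350:590,:360]=b;cv2.imwrite('pics/w5z.png',c)
for u,v in((487,289),(487,292),(505+20,270+238/7),(525,270+238/7)): print(rk(ray(w,u,v,26)))
print(w['mtx'])
# predicted lines in side view for x=52..80 at y=-44.4
for x,y in((52,-44.4),(60,-44.4),(83,-44.4),(52,-49.4)): print(x,y,(proj(d,XY().T@np.array([x,y,26.])+O)-[280,235])*8+[0,350])
```

```text
t 8.5 rack [-61.88 -24.37  43.89] F rack [-0.4  -6.16 -4.88] gap -0.134497025513274
turn units [0.01 0.04 0.05]
shift units [-0.02 -0.1   0.2 ]
t 8.6 rack [-61.86 -24.47  43.93] F rack [-1.21 -6.7  -3.01] gap -0.08905951390400771
turn units [0.01 0.04 0.05]
[ 47.72 -41.81  26.  ]
[ 48.04 -43.56  26.  ]
[ 69.41 -50.58  26.  ]
[ 69.41 -50.58  26.  ]
[[346.95   0.   276.62]
 [  0.   346.95 209.91]
 [  0.     0.     1.  ]]
52 -44.4 [108.71 459.43]
60 -44.4 [139.26 456.18]
83 -44.4 [226.75 446.88]
52 -49.4 [112.3  472.07]
```

View pics/w5z.png

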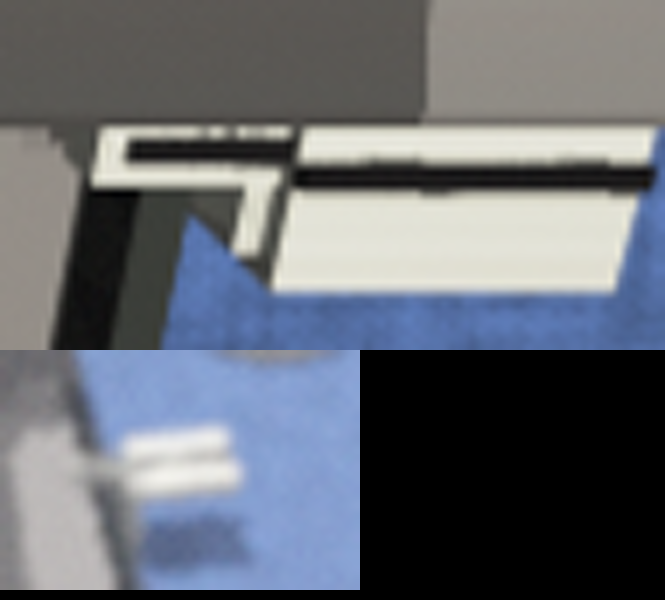

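The pointer line (zoom row 150) is now about 1.7 mm past the mark line (row 177), which is within tolerance. I'll ease back a millimetre and begin sliding along +x.

Call:
jog_arm([
  [-0.03, 0.1, 0.08, 0, 0, 0, 0],
  [0, 0.25, 0, 0, 0, 0, 0],
  [0, 0.25, 0, 0, 0, 0, 0],
  [0, 0.25, 0, 0, 0, 0, 0],
])

```text
time: 9.0
ee_pos: [491.9, 12.8, 44.3]
tool_rot: [0.751, 0.66, -0.005, 0.001]
contact_force: [-10.5, -5.8, -2.2]
finger_gap: 0.1
```

```bash
python3 -c "
from h import *
st((12,-25,40))"
```

```text
t 9.0 rack [-38.45 -25.71  44.29] F rack [-9.59 -7.2  -2.2 ] gap 0.13749712877442555
turn units [-0.05  0.08  0.1 ]
shift units [0.01 1.68 0.13]
```

Call:
jog_arm([
  [0.03, 0.28, 0.05, 0, 0, 0.1, 0],
  [0.02, 0.28, 0, 0, 0, 0.05, 0],
  [0.02, 0.28, 0, 0, 0, 0.05, 0],
])

```text
time: 9.3
ee_pos: [512.8, 11.3, 43.6]
tool_rot: [0.757, 0.653, -0.011, -0.003]
contact_force: [-10.6, -7.2, 0.1]
finger_gap: 0.1
```

```bash
python3 -c "
from h import *
st((12,-25,40))"
```

```text
t 9.3 rack [-17.63 -24.29  43.62] F rack [-9.45 -8.61  0.09] gap 0.10493277606224406
turn units [-0.18  0.13 -0.06]
shift units [-0.02  0.99  0.1 ]
```

Call:
jog_arm([
  [0, 0.28, 0, -0.15, 0.1, -0.05, 0],
  [0, 0.28, 0, 0, 0, 0, 0],
  [0, 0.28, 0, 0, 0, 0, 0],
])

```text
time: 9.6
ee_pos: [534.7, 7.8, 44.4]
tool_rot: [0.754, 0.657, -0.006, -0.003]
contact_force: [-7.2, -5.8, -0.8]
finger_gap: -0.2
```

```bash
python3 -c "
from h import *
st((12,-25,40))
snap('wrist','w6')"
```

```text
t 9.6 rack [  4.56 -24.71  44.41] F rack [-6.31 -6.77 -0.82] gap -0.18295054557401091
turn units [-0.12  0.06  0.02]
shift units [-0.01  0.25  0.14]
```

View pics/w6.png

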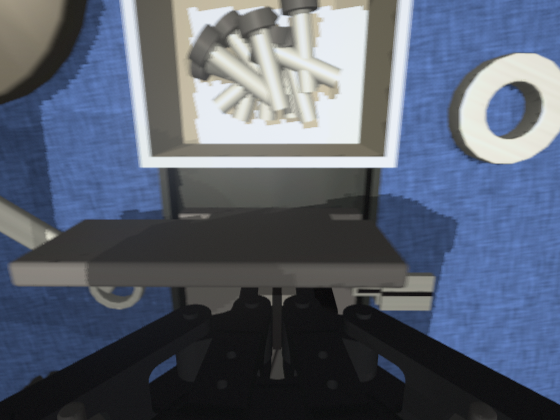

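The pointer line at (368,292) is level with the mark line at (408,293). Next I'll push the lever on to its stop.

Call:
jog_arm([
  [0, 0.2, 0, 0, 0, 0, 0],
  [0, 0.2, 0, 0, 0, 0, 0],
])

```text
time: 9.85
ee_pos: [540.6, 6.7, 44.1]
tool_rot: [0.753, 0.658, -0.014, -0.009]
contact_force: [-40.2, -2.8, 16.1]
finger_gap: -0.0
```

```bash
python3 -c "
from h import *
st((12,-25,40))"
```

```text
t 9.85 rack [ 10.61 -24.96  44.08] F rack [-39.37  -8.34  16.1 ] gap -0.03430209024026205
turn units [-0.3   0.09  0.04]
shift units [-0.    0.05  0.13]
```

The lever is on its stop, with a 39 N side reaction. I'll relax the sideways push, keep pressing the leg and check.

Call:
jog_arm([
  [0.01, -0.1, 0, 0, 0, 0, 0],
  [0.01, 0, 0, 0, 0, 0, 0],
  [0, 0, 0, 0, 0, 0, 0],
  [0, 0, 0, 0, 0, 0, 0],
])

```text
time: 10.25
ee_pos: [537.2, 6.4, 47.0]
tool_rot: [0.752, 0.659, -0.016, -0.007]
contact_force: [-1.8, -6.4, -4.5]
finger_gap: -0.0
```

Run:
```python
from h import *
st();snap('wrist','w7');snap('side','d7');snap('scene','s7');st()
w=load('w7');d=load('d7');s=load('s7')
a=cv2.resize(w['im'][260:340,280:450][:,:,::-1],None,fx=4,fy=4,interpolation=cv2.INTER_CUBIC)
b=cv2.resize(d['im'][180:290,230:320][:,:,::-1],None,fx=2.5,fy=2.5,interpolation=cv2.INTER_CUBIC)
e=cv2.resize(s['im'][150:280,220:350][:,:,::-1],None,fx=2.1,fy=2.1,interpolation=cv2.INTER_CUBIC)
c=np.zeros((600,680,3),np.uint8);c[:320]=a;c[320:595,:225]=b;c[320:320+e.shape[0],240:240+e.shape[1]]=e;cv2.imwrite('pics/w7z.png',c)
```

```text
t 10.25 rack [  7.24 -25.7   46.98] F rack [-0.84 -6.57 -4.52] gap -0.0471231150754335
turn units [-0.31  0.14  0.08]
t 10.4 rack [  7.25 -25.76  47.06] F rack [-0.94 -6.31 -3.72] gap -0.10847700721875563
turn units [-0.31  0.14  0.08]
```

View pics/w7z.png

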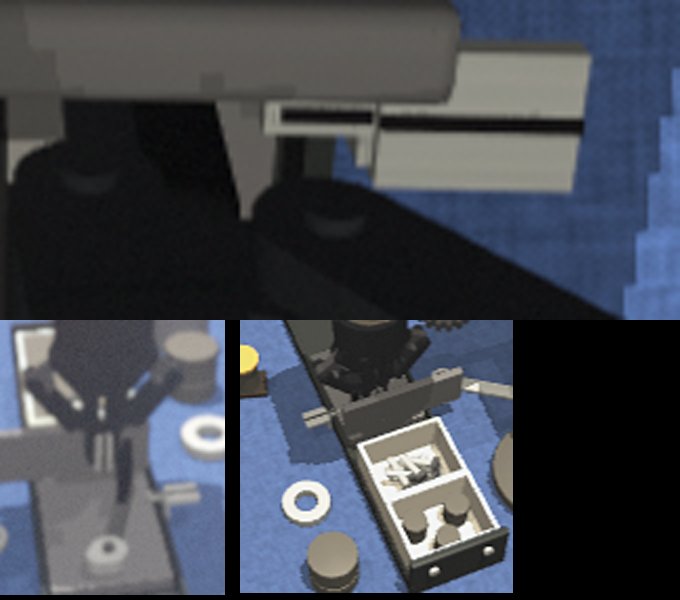

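Run:
```python
from h import *
d=load('d7')
b=cv2.resize(d['im'][210:285,245:320][:,:,::-1],None,fx=8,fy=8,interpolation=cv2.INTER_CUBIC);
L=-44.4+30-0.3
def P(x,y,z): return tuple(int(round(q)) for q in (proj(d,XY().T@np.array([x,y,z])+O)-[245,210])*8)
for val,col in((.64,(0,0,255)),(.55,(0,255,255)),(.32,(0,255,0))):
    a=val-.32
    for z in(28,74): cv2.line(b,P(57*np.sin(a),L-100+57*np.cos(a),z),P(93*np.sin(a),L-100+93*np.cos(a),z),col,1)
    cv2.line(b,P(57*np.sin(a),L-100+57*np.cos(a),28),P(57*np.sin(a),L-100+57*np.cos(a),74),col,1)
cv2.imwrite('pics/d7z.png',b)
```

```text
(no output)
```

View pics/d7z.png

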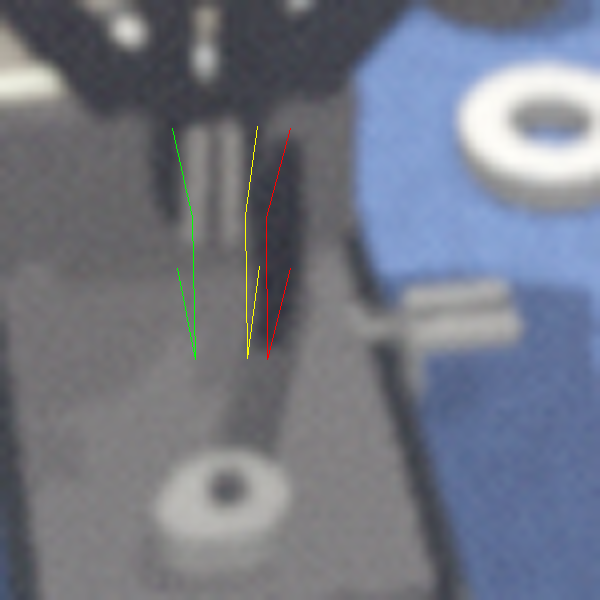

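Lever at the closed stop (paddle at (285,250), on the 0.64 rad line), the pointer is level with the mark, and the push is holding steady at about 6.4 N. I'm handing in.

```bash
python3 -c "
from h import *
st();print(env.job_done());st()"
```

```text
t 10.4 rack [  7.25 -25.76  47.06] F rack [-0.94 -6.31 -3.72] gap -0.10847700721875563
turn units [-0.31  0.14  0.08]
the job is handed in; nothing more can be done
None
the job is handed in; nothing more can be done
```

The job is handed in at 10.4 s of the 48 s allowed, with the arm still holding the leg at the mark and the lever closed. The hand-in gives no verdict, so these are my own last checks:

- **Boxes:** I pushed the loose box until the neighbour and end wall pushed back with about 33 N. The last scene picture shows the two boxes flush, with the neighbour still against the end wall.
- **Leg:** The pointer and mark lines are level to within about 1–2 mm in the wrist picture. The push on the leg was about 6.4 N, and the tool crept less than 0.1 mm between the last two readings.
- **Lever:** I slid the shut fingers along the plate until the lever stopped, with a 39 N side reaction, then eased off sideways. In the side picture the paddle sits on the line I worked out for 0.64 rad.
- **Other parts:** No bystander was touched on purpose. The ones in view had not visibly moved, but I did not measure their positions again.

No check failed. One thing disagreed slightly: at first the leg went about 1.7 mm past the mark, so I eased it back before swinging the lever.

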